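# Set the drill guide against its stop on the chair-rung jig

### The arm

A 6-joint arm with a two-finger parallel gripper is mounted at the origin on the work surface. World frame = base frame: x ahead of the robot, y to its left, z up, the work surface at z = 0. Lengths are in m, angles in rad, forces in N, time in s.
With the tool pointing down it reaches from about 0.25 to 0.725 m from the base axis. Payload 4 kg.
Tool frame: the origin (TCP) lies midway between the tips of the shut fingers; the grasp point (between the pads) lies 19 mm behind it; z points along the fingers, y is the line along which they close (so a half turn about z gives the same grasp; the last joint's range is limited). The gripper opens to 85 mm and grips with 20 to 120 N. Pads are 22 mm wide; open, the fingers measure 114 mm over their backs; the gripper's body (76 mm by 85 mm) begins 54 mm behind the grasp point. The pads swing forward as they close: fully open they stand 13 mm farther back than shut.
Start: joints at [-1.127, 0.241, 0.005, 1.335, 0, 1.571], TCP at [0.215, -0.452, 0.198] pointing down, gripper open.
Joint ranges: [-2.72, 2.72], [-1.05, 1.87], [-1.09, 1.28], [-1.99, 2.15], [-1.42, 1.44], [-3.14, 3.14]. Speed limits (rad/s): [2.79, 2.79, 3.14, 3.14, 3.14, 3.14].

### API

Orientations are given as a unit quaternion [x, y, z, w].
In Python, from workcell import bot gives the robot as it stands.
- The arm moves only by the tool move_arm, never from a script. Its argument "motion" is a list of rows, each an object of numbers: "x", "y", "z": the shift along the tool's x, y, z in cm; "yaw": the turn about the tool's z in degrees. A call has 1 to 20 rows; each row is the pose to reach, as a shift and turn from the pose commanded when the call began, along the tool's axes at that moment; what a row does not reach only later rows make up. A row lasts 1/8 s, in which the tool goes at most 62.5 mm and 10.7 degrees, less where a joint would pass 70% of its speed; a pose out of reach is approached as far as the arm can. A call with a gripper value outside its range is refused whole. "gripper" is the opening, from -1 (shut) to 1 (fully open), set as the call begins (left out, the last holds). The fingers move at their own pace and stop on an object; the grip force is fixed at half the most. Time passes only in rows, so rows that repeat a pose let the fingers close. It gives the time, the measured TCP pose, the force, the opening and the grip force at its end, in the units of the state.
- bot.get_obs(): the state, without advancing time (a new reading comes with each control period).
- bot.camera(name): name is "scene" or "top"; returns the picture (420x560x3 uint8, blue, green, red); there is no depth.
- bot.camera_model(name): a dict with "K" (3x3 intrinsics, pixels), "world_from_camera" (4x4, takes a point from camera to world coordinates). Camera axes: x right, y down, z forward; pixel columns grow to the right and rows downward; lengths in m; the calibration is good to about 2 mm. A picture is of the moment at which its call begins. camera_model takes no time and is no camera call.
- bot.job_done(): hands the job in; it is judged then, once.
Trained networks look in the newest picture that a camera, given by its name, has taken for a name from the list of things; names that differ only in an ending like _2 or _b are one class to them, and where a whole thing is asked for, a point or a joint stands for the part that bears it (a point fixed in the world has none). Each returns a list of dicts, best first, with "score" (0 to 1); they miss things now and then, are a little off and sometimes report something else, mostly with a low value. They report only what shows in the picture. A call takes as long as a camera call.
- bot.cut_out(camera, name): "mask" (420x560 bool, what is visible of it) and "centre" ([row, column] in pixels, amid what is visible of it).
The state is a dict: "clock": time; "joint_pos": joint angles; "joint_vel": joint speeds; "tau": joint torques, N m; "eef_pos": TCP position; "tool_rot": TCP orientation; "ft_force": force on the tool from outside, world axes, zero at the start; "ft_torque": the same for the moment, N m; "grip_width": finger opening in m; "grasp_force": force on a finger pad.
Only numpy, scipy, OpenCV 4.12 (cv2) and the standard library are available. Lean on these libraries where they do the work, as an engineer would, in place of code of your own. Each camera call takes 0.05 s, during which the arm holds its last target. There are 200 camera calls.

### The job

Set the drill guide for the next hole in the chair rung: with a fingertip press the lock button on top of the carriage and keep it down while you push the carriage along its rail, fully up against the stop block. Then let go, so that the button springs up and locks the carriage there. Leave the rung in its cradles and the other things where they are.

Things in the scene. Friction and masses are not known exactly. Their poses are not given: they have to be found in the camera images.
- lock_button (a joint): Spring lock button: black round cap 34 mm across, upright in the middle of the carriage's top. Value: m pressed straight down, 0 up (locked), 0.008 at the bottom. Needs 6 N to start, 10 N at the bottom. Up, its pawl in the rail's rack (notches every 9 mm, one at the stop block) holds the carriage fast (1 mm play); pressed 7 mm or more it is free; let go, it springs up and locks it again.
- button_top (a point): Centre of the button's flat top, 79 mm above the table when up, 71 mm when pressed; half-way along the carriage, 40 mm behind its nose. A dark collar 44 mm across surrounds the button, its top 13 mm below the button's. Axes as the jig's: y along the rail towards the stop block, z up.
- carriage (a joint): Drill-guide carriage: a plain steel saddle 80 mm long, 70 mm wide on the rail, with a flat arm that carries a drill bush out over the rung. Value: its travel in m, growing towards the stop block; 0 to 0.055 at the start, with 0.09 to 0.22 m to go. Unlocked it slides with about 1.2 N.
- carriage_nose (a point): Centre of the carriage's end face that looks at the stop block, 54 mm above the table. Axes as the jig's.
- stop_face (a point): Centre of the stop block's contact face, 54 mm above the table; y along the rail, away from the carriage. The stop block is dark steel, 74 mm wide, 28 mm thick along the rail, top 68 mm above the table, with a clamp screw at its side, fixed on the rail. The low dark plate at the rail's other end is not the stop block.
- jig: The fixed drilling jig: a plywood board 300 x 460 mm, 18 mm thick, with an aluminium rail (36 mm wide, 400 mm long, top 46 mm above the table) along its middle. Origin at the board's centre on the table; y along the rail towards the stop block, x across it, from the rung's side towards the side of the tape and jar.
- rung: A turned dark wooden chair rung, 22 mm thick and 320 mm long, lying loose in two cradles 75 mm from the rail's centre line, parallel to it, under the drill guide's arm; its top is 51 mm above the table. Origin at its centre. Leave it.
- tape: A loose roll of masking tape, 84 mm across, 22 mm high, lying on the board beside the rail. Origin under its centre. Leave it.
- jar: A small white jar, 52 mm across, 62 mm high, standing loose on the board beside the rail. Origin under its centre. Leave it.
- hammer: A hammer, 260 mm long, lying on the table to the right. Leave it.
- putty_knife: A putty knife, 200 mm long, lying on the table to the left. Leave it.
- pin_box: A flat plastic box of pins, 112 x 77 x 26 mm, on the table to the left. Leave it.
- pliers: Pliers with black handles, 160 mm long, lying on the table to the right. Leave them.

How it is judged:
By the outcome, as a careful person would: the job done as asked, in the order asked, and still so for the second after the job is handed in, with the robot touching nothing.
It also fails if it takes over 42 s, if anything falls off the work surface, if the arm or the gripper's body presses on something with over 40 N, if the wrist force passes 120 N, or if a joint passes its speed limit or range.

## Working session

There is one attempt and no reset: what is moved stays moved. The work goes in short steps, Python scripts to look and compute and a tool call to move; the robot and the scene stay as the last step left them, time stands still between calls to the robot, and variables do not carry over. Pictures are saved under pics/ and viewed, at most 10 in all, crops included, and the job is handed in when it is done.

Besides the shell and the picture viewer there is one more tool, called after "Request:" as name(argument=value, ...), one argument or row to a line, values as JSON. move_arm: Moves the arm, as the interface text tells. Its arguments: {"type":"object","properties":{"motion":{"type":"array"},"gripper":{"type":"number"}},"required":["motion"]}

```bash
mkdir -p pics; cat > h.py <<'E'
import numpy as np, cv2
from workcell import bot
def ray(cam,rc,z):
    m=bot.camera_model(cam);K=np.array(m["K"]);T=np.array(m["world_from_camera"])
    d=T[:3,:3]@np.linalg.inv(K)@[rc[1],rc[0],1];o=T[:3,3]
    return o+d*(z-o[2])/d[2]
def proj(cam,p):
    m=bot.camera_model(cam);T=np.linalg.inv(np.array(m["world_from_camera"]))
    q=np.array(m["K"])@(T[:3,:3]@p+T[:3,3]);return (q[1]/q[2],q[0]/q[2])
E
python3 - <<'E'
from h import *
ims=[bot.camera(c) for c in("top","scene")]
for c,i in zip(("top","scene"),ims): cv2.imwrite(f"pics/{c}0.png",i)
for c in("top","scene"):
  for n,z in(("lock_button",.079),("carriage",.06),("stop_face",.068),("rung",.045),("tape",.03),("jar",.07)):
    try:
      for r in bot.cut_out(c,n)[:2]: print(c,n,round(r["score"],2),np.round(r["centre"]),r["mask"].sum(),ray(c,r["centre"],z).round(3))
    except Exception as e: print(c,n,e)
o=bot.get_obs();print(o["clock"],o["eef_pos"],o["tool_rot"],o["ft_force"])
for c in("top","scene"):print(np.array(bot.camera_model(c)["world_from_camera"]).round(2))
E
```

```text
top lock_button 0.41 [202. 290.] 63 [ 0.609 -0.002  0.079]
top lock_button 0.41 [211. 290.] 678 [ 0.58  -0.004  0.079]
top carriage 0.8 [205. 290.] 631 [ 0.601 -0.003  0.06 ]
top carriage 0.47 [203. 423.] 339 [ 0.618 -0.456  0.06 ]
top stop_face 0.68 [211. 228.] 203 [0.576 0.209 0.068]
top rung 0.76 [228. 254.] 414 [0.523 0.119 0.045]
top tape 0.74 [168. 296.] 110 [ 0.737 -0.019  0.03 ]
top tape 0.49 [204. 292.] 65 [ 0.608 -0.009  0.03 ]
top jar 0.49 [183. 229.] 202 [0.672 0.208 0.07 ]
scene lock_button 0.67 [224. 289.] 110 [ 0.612 -0.01   0.079]
scene carriage 0.6 [223. 281.] 829 [ 0.585 -0.011  0.06 ]
scene carriage 0.4 [186. 338.] 293 [0.669 0.203 0.06 ]
scene stop_face 0.85 [172. 318.] 351 [0.59  0.211 0.068]
scene stop_face 0.61 [357. 139.] 1245 [ 0.482 -0.524  0.068]
scene rung 0.79 [192. 280.] 446 [0.517 0.093 0.045]
scene rung 0.32 [188. 338.] 323 [0.67  0.206 0.045]
scene tape 0.67 [241. 319.] 257 [0.704 0.011 0.03 ]
scene jar 0.83 [185. 338.] 310 [0.669 0.195 0.07 ]
0.7 [ 0.21469422 -0.4515824   0.19814551] [9.75481432e-01 2.20081742e-01 4.31082648e-06 4.33681039e-05] [ 0.04522171 -0.66465515  0.36474294]
[[ 0.02 -0.99  0.1   0.39]
 [-1.   -0.02  0.02 -0.02]
 [-0.02 -0.1  -0.99  1.84]
 [ 0.    0.    0.    1.  ]]
[[ 0.86  0.44 -0.26  0.89]
 [ 0.51 -0.73  0.46 -0.54]
 [ 0.01 -0.53 -0.85  1.11]
 [ 0.    0.    0.    1.  ]]
```

View pics/top0.png

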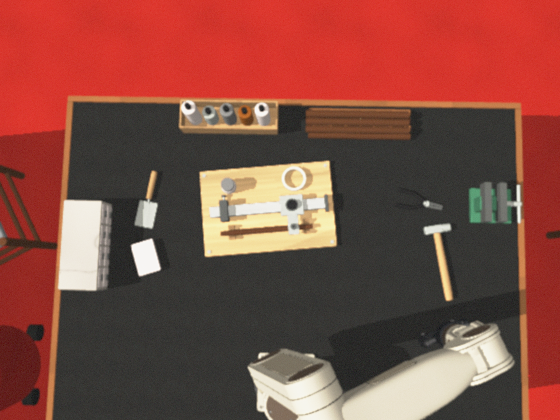

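View pics/scene0.png

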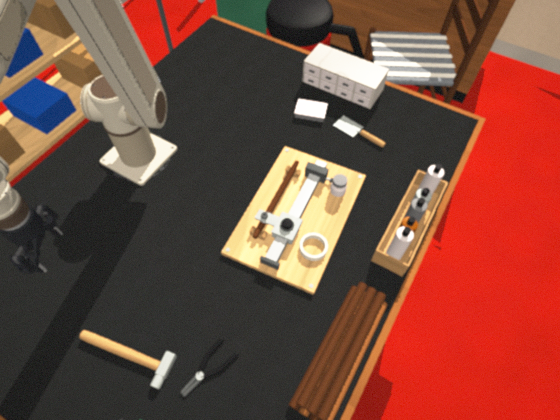

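Top view: the button is near (row 204, col 291) and the stop block near (209, 224). The rail runs towards world +y, and the low plate is at (202, 321). I'll enlarge crops from both cameras.

```bash
python3 - <<'E'
from h import *
a=cv2.imread("pics/top0.png")[150:270,190:350];b=cv2.imread("pics/scene0.png")[140:300,210:380]
cv2.imwrite("pics/topc.png",cv2.resize(a,None,fx=5,fy=5,interpolation=cv2.INTER_CUBIC))
cv2.imwrite("pics/scenec.png",cv2.resize(b,None,fx=3.7,fy=3.7,interpolation=cv2.INTER_CUBIC))
E
```

```text
(no output)
```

View pics/topc.png

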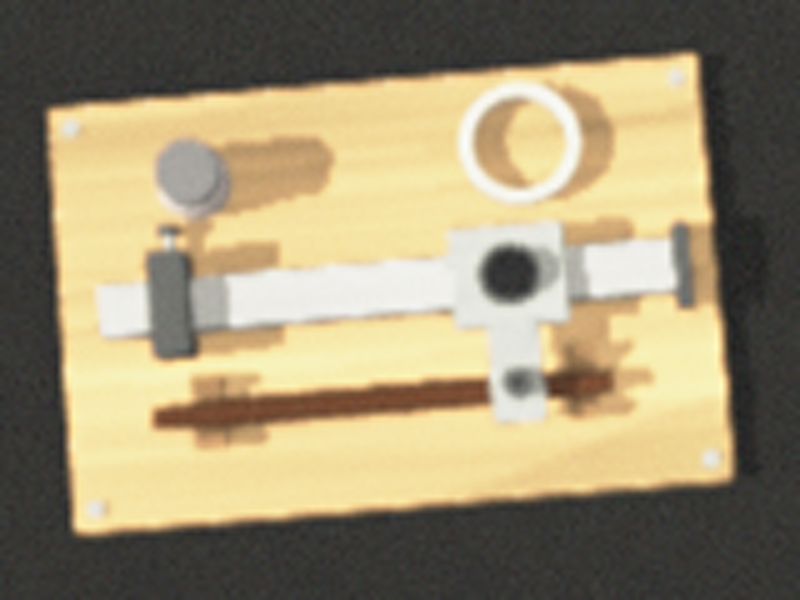

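View pics/scenec.png

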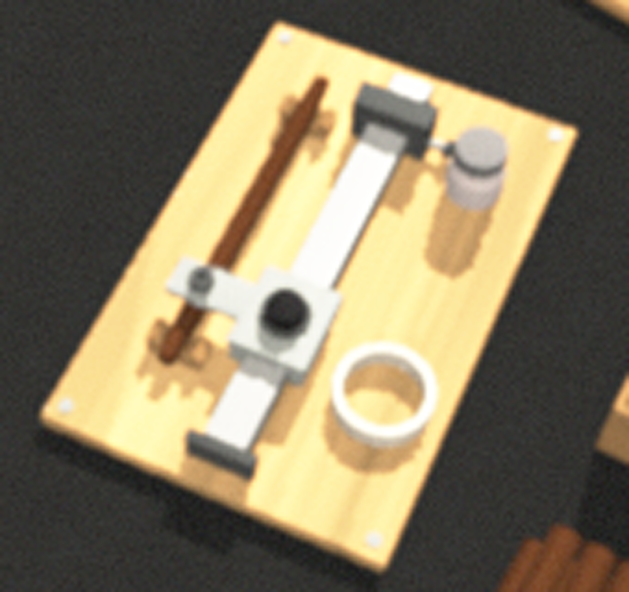

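Crop of the top view: button centre at (509, 272), stop block's near edge at about x=191 and y=250–355. Board corners at (47,106), (697,53), (733,482), (75,534). In the scene crop the button cap is at (285, 308).

```bash
python3 - <<'E'
from h import *
T=lambda x,y,z:ray("top",(150+(y+.5)/5-.5,190+(x+.5)/5-.5),z)
S=lambda x,y,z:ray("scene",(140+(y+.5)/3.7-.5,210+(x+.5)/3.7-.5),z)
print("btn",T(509,272,.077),S(285,306,.077))
c=np.array([T(*p,.018) for p in((47,106),(697,53),(733,482),(75,534))]);print(c.round(3),c.mean(0).round(3))
cs=np.array([S(*p,.018) for p in((278,22),(578,130),(383,570),(42,418))]);print(cs.round(3),cs.mean(0).round(3))
for k in (c,): 
  d=k[0]-k[1]+k[3]-k[2];print("rail dir deg",np.degrees(np.arctan2(d[1],d[0])))
d=cs[0]-cs[3]+cs[1]-cs[2];print("rail dir deg scene",np.degrees(np.arctan2(d[1],d[0])))
print("stop face edge", T(189,250,.068),T(195,355,.068), S(358,112,.068),S(432,135,.068), 'back',T(148,253,.068),T(154,357,.068))
print("nose top edge",T(448,232,.062),T(457,326,.062),"tail",T(561,222,.062),T(570,317,.062))
E
```

```text
btn [ 0.60353587 -0.00724163  0.077     ] [ 0.60220936 -0.00822697  0.077     ]
[[ 0.723  0.323  0.018]
 [ 0.769 -0.136  0.018]
 [ 0.467 -0.165  0.018]
 [ 0.421  0.292  0.018]] [0.595 0.078 0.018]
[[ 0.421  0.291  0.018]
 [ 0.72   0.322  0.018]
 [ 0.768 -0.14   0.018]
 [ 0.471 -0.169  0.018]] [0.595 0.076 0.018]
rail dir deg 95.76759210948754
rail dir deg scene 96.03722237402404
stop face edge [0.61544964 0.2122968  0.068     ] [0.54335302 0.20577256 0.068     ] [0.5548451  0.19957762 0.068     ] [0.62185046 0.21091764 0.068     ] back [0.61282253 0.24038024 0.068     ] [0.54140808 0.23375893 0.068     ]
nose top edge [0.63218805 0.03530926 0.062     ] [0.56746648 0.02764968 0.062     ] tail [ 0.64062975 -0.04208705  0.062     ] [ 0.57521765 -0.04945855  0.062     ]
```

Both cameras agree: the button is at (0.603, -0.008), the stop face at about (0.579, 0.208), and the rail lies at 95.9°. That leaves about 0.178 m of travel, with the button finishing near (0.5855, 0.1695). I'll go above the button with the fingers shut and the tool's -y along the rail.

Request:
move_arm(
  motion=[
    {"x": 6,"y": -2.6,"z": 0.5,"yaw": 2},
    {"x": 11,"y": -4.8,"z": 1,"yaw": 4},
    {"x": 16,"y": -7,"z": 1.5,"yaw": 6},
    {"x": 21,"y": -9.1,"z": 2,"yaw": 8},
    {"x": 26,"y": -11.3,"z": 2.5,"yaw": 10},
    {"x": 31,"y": -13.4,"z": 3,"yaw": 12},
    {"x": 36,"y": -15.6,"z": 3.5,"yaw": 14},
    {"x": 41,"y": -17.7,"z": 4,"yaw": 16},
    {"x": 46,"y": -19.9,"z": 4.5,"yaw": 18},
    {"x": 50,"y": -21.6,"z": 5,"yaw": 19.5},
    {"x": 54.1,"y": -23.4,"z": 6,"yaw": 19.5},
    {"x": 54.1,"y": -23.4,"z": 7.5,"yaw": 19.5},
    {"x": 54.1,"y": -23.4,"z": 8.8,"yaw": 19.5},
    {"x": 54.1,"y": -23.4,"z": 8.8,"yaw": 19.5},
    {"x": 54.1,"y": -23.4,"z": 8.8,"yaw": 19.5},
    {"x": 54.1,"y": -23.4,"z": 8.8,"yaw": 19.5},
    {"x": 54.1,"y": -23.4,"z": 8.8,"yaw": 19.5},
  ],
  gripper=-1,
)

```text
clock: 2.82
eef_pos: [0.6031, -0.0083, 0.1109]
tool_rot: [0.999, 0.051, 0.001, 0.0]
ft_force: [-0.0, -0.2, 0.9]
grip_width: 0.0003
grasp_force: 0.0
```

```bash
python3 - <<'E'
from h import *
a=bot.camera("top")[150:270,190:350];b=bot.camera("scene")[140:300,210:380]
a=cv2.resize(a,(640,480),interpolation=2);b=cv2.resize(b,(510,480),interpolation=2)
cv2.imwrite("pics/ab.png",cv2.resize(np.hstack([a,b]),(800,334)))
o=bot.get_obs();print(o["clock"],o["eef_pos"],o["tool_rot"],o["ft_force"],o["grip_width"])
E
```

```text
2.925 [ 0.60299411 -0.00807507  0.11056513] [9.98667981e-01 5.15956349e-02 3.91692634e-04 1.26950241e-06] [-1.30698316 -0.91797099  1.0710503 ] -0.0004802409586907668
```

View pics/ab.png

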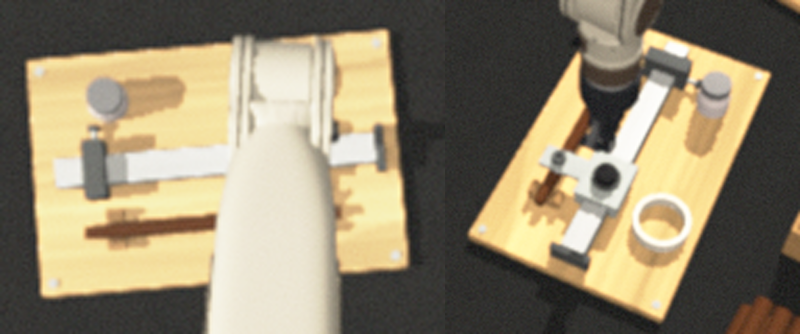

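The scene view shows the shut fingertips hovering over the button, offset as expected from their extra height, with nothing else nearby. I'll go down to contact.

Request:
move_arm(
  motion=[
    {"z": 1},
    {"z": 2},
    {"z": 2.7},
    {"z": 3.2},
    {"z": 3.5},
    {"z": 3.5},
    {"z": 3.5},
  ],
)

```text
invalid input at $.motion[0]: expected keys x, y, z, yaw
```

Request:
move_arm(
  motion=[
    {"x": 0,"y": 0,"z": 1,"yaw": 0},
    {"x": 0,"y": 0,"z": 2,"yaw": 0},
    {"x": 0,"y": 0,"z": 2.7,"yaw": 0},
    {"x": 0,"y": 0,"z": 3.2,"yaw": 0},
    {"x": 0,"y": 0,"z": 3.5,"yaw": 0},
    {"x": 0,"y": 0,"z": 3.5,"yaw": 0},
    {"x": 0,"y": 0,"z": 3.5,"yaw": 0},
  ],
)

```text
clock: 3.8
eef_pos: [0.6031, -0.008, 0.0754]
tool_rot: [0.999, 0.052, 0.0, 0.0]
ft_force: [0.3, -0.4, -0.5]
grip_width: 0.0
grasp_force: 0.0
```

No contact force yet, so I'll go on gently.

Request:
move_arm(
  motion=[
    {"x": 0,"y": 0,"z": 0.15,"yaw": 0},
    {"x": 0,"y": 0,"z": 0.3,"yaw": 0},
    {"x": 0,"y": 0,"z": 0.3,"yaw": 0},
  ],
)

```text
clock: 4.18
eef_pos: [0.6027, -0.0079, 0.072]
tool_rot: [0.999, 0.052, -0.0, -0.0]
ft_force: [0.6, 0.0, 0.7]
grip_width: 0.0
grasp_force: 0.0
```

```bash
python3 - <<'E'
from h import *
b=bot.camera("scene")[180:260,240:340]
cv2.imwrite("pics/c.png",cv2.resize(b,(750,600),interpolation=2))
o=bot.get_obs();print(o["clock"],o["eef_pos"],o["ft_force"],proj("scene",o["eef_pos"]))
E
```

```text
4.225 [ 0.60273468 -0.00796893  0.07202088] [-0.20236908  0.60258234 -0.47070142] (np.float64(223.2054902935794), np.float64(286.81813435159614))
```

View pics/c.png

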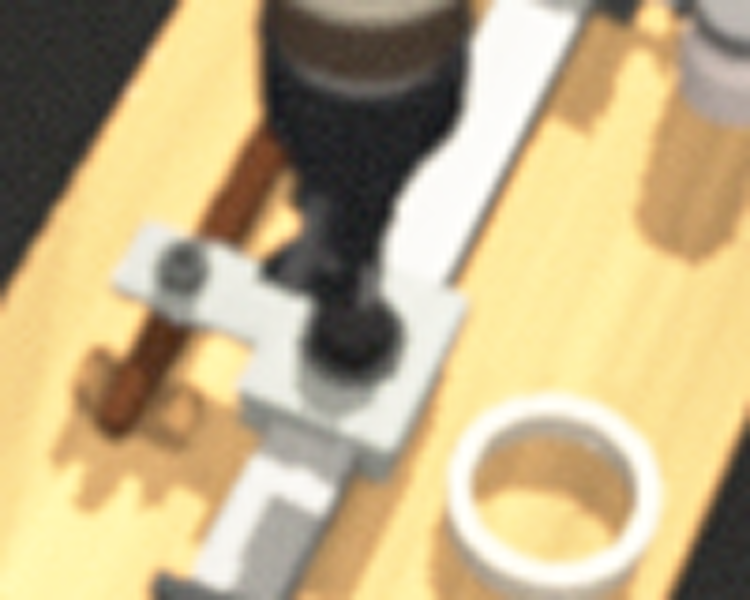

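The fingertips look to be just above the cap, and the TCP projects onto the cap centre. I'll keep lowering in small steps.

Request:
move_arm(
  motion=[
    {"x": 0,"y": 0,"z": 0.15,"yaw": 0},
    {"x": 0,"y": 0,"z": 0.3,"yaw": 0},
    {"x": 0,"y": 0,"z": 0.3,"yaw": 0},
  ],
)

```text
clock: 4.6
eef_pos: [0.6026, -0.0079, 0.0689]
tool_rot: [0.999, 0.052, -0.0, -0.0]
ft_force: [-0.0, -0.4, -0.1]
grip_width: 0.0002
grasp_force: 0.0
```

```bash
python3 - <<'E'
from h import *
f=bot.camera("scene");o0=cv2.imread("pics/scene0.png")
def crop(i,g): 
  i=cv2.resize(i[195:245,260:320],(480,400),interpolation=2); return np.clip(255*(i/255.)**g,0,255).astype(np.uint8)
a=crop(f,.45);b=crop(o0,.45)
o=bot.get_obs();p=o["eef_pos"]
for im in(a,b):
  for q,c in((p,(0,0,255)),(np.array([.603,-.0077,.079]),(0,255,0))):
    r,cc=proj("scene",q);cv2.circle(im,(int((cc-260+.5)*8),int((r-195+.5)*8)),3,c,-1)
cv2.imwrite("pics/d.png",cv2.resize(np.hstack([a,b]),(800,333)))
print(o["clock"],p,o["ft_force"],o["tau"].round(2) if hasattr(o["tau"],"round") else o["tau"])
E
```

```text
4.65 [ 0.60274515 -0.00792471  0.06899496] [ 0.96921014  0.41198568 -0.10836275] [ -0.   -48.53  23.53  -0.     0.     0.  ]
```

View pics/d.png

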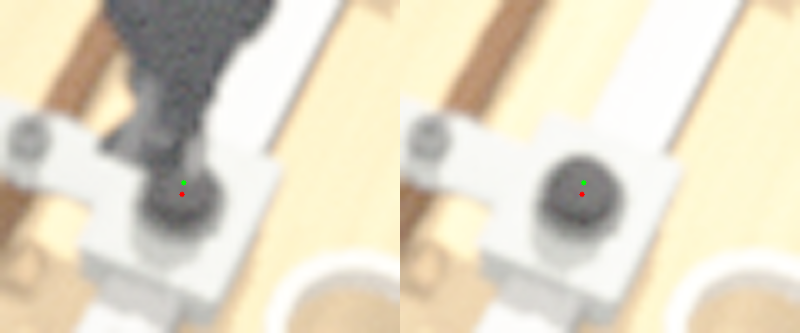

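The tip seems to end just above the cap's centre, so the reported z reads low relative to the scene. I'll continue down until I feel it.

Request:
move_arm(
  motion=[
    {"x": 0,"y": 0,"z": 0.15,"yaw": 0},
    {"x": 0,"y": 0,"z": 0.3,"yaw": 0},
    {"x": 0,"y": 0,"z": 0.3,"yaw": 0},
  ],
)

```text
clock: 5.03
eef_pos: [0.6027, -0.008, 0.0659]
tool_rot: [0.999, 0.052, -0.0, -0.0]
ft_force: [-0.0, -0.1, -0.3]
grip_width: 0.0001
grasp_force: 0.0
```

Request:
move_arm(
  motion=[
    {"x": 0,"y": 0,"z": 0.1,"yaw": 0},
    {"x": 0,"y": 0,"z": 0.2,"yaw": 0},
    {"x": 0,"y": 0,"z": 0.2,"yaw": 0},
  ],
)

```text
clock: 5.4
eef_pos: [0.6027, -0.0079, 0.064]
tool_rot: [0.999, 0.052, -0.0, 0.0]
ft_force: [0.4, 0.4, 1.1]
grip_width: -0.0002
grasp_force: 0.0
```

```bash
python3 - <<'E'
from h import *
f=bot.camera("scene");g=bot.camera("top")
i=lambda m:np.clip(255*(m/255.)**.45,0,255).astype(np.uint8)
a=cv2.resize(i(f[150:245,240:340]),(421,400),interpolation=2);b=cv2.resize(i(g[170:240,250:330]),(379,332),interpolation=2);b=cv2.copyMakeBorder(b,0,68,0,0,0)
cv2.imwrite("pics/e.png",np.hstack([a,b]))
o=bot.get_obs();print(o["clock"],o["eef_pos"],o["joint_pos"],o["ft_force"],o["grip_width"])
for c in bot.cut_out("scene","lock_button")[:2]:print(c["score"],c["centre"],c["mask"].sum())
E
```

```text
5.5 [ 0.60279039 -0.00795665  0.06410848] [-1.31848943e-02  5.26407860e-01  7.08787826e-02  1.11529922e+00
 -2.51242835e-05  3.02499310e+00] [-0.15231873 -0.24207813  0.02010592] 0.0003227548782888137
0.71 [223.9, 282.6] 723
0.41 [223.1, 291.2] 49
```

View pics/e.png

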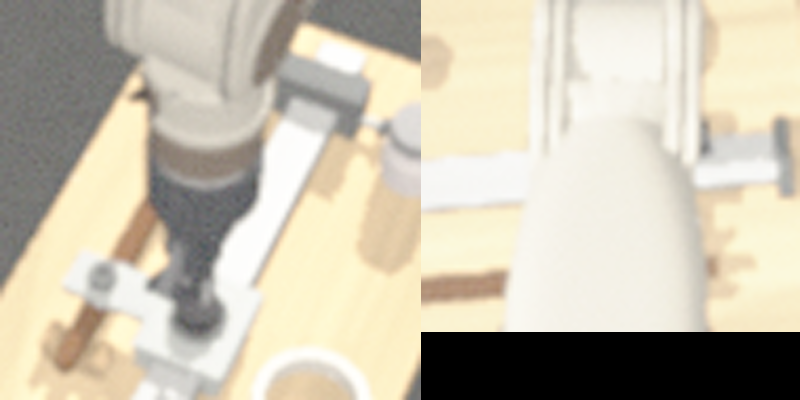

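The last joint is at 3.02, and moving to the stop at this yaw would pass its limit. I'll lift, turn by -90° so that tool +x runs along the rail, and come back down.

Request:
move_arm(
  motion=[
    {"x": 0,"y": 0,"z": -1,"yaw": 0},
    {"x": 0,"y": 0,"z": -1.2,"yaw": -9},
    {"x": 0,"y": 0,"z": -1.2,"yaw": -18},
    {"x": 0,"y": 0,"z": -1.2,"yaw": -27},
    {"x": 0,"y": 0,"z": -1.2,"yaw": -36},
    {"x": 0,"y": 0,"z": -1.2,"yaw": -45},
    {"x": 0,"y": 0,"z": -1.2,"yaw": -54},
    {"x": 0,"y": 0,"z": -1.2,"yaw": -63},
    {"x": 0,"y": 0,"z": -1.2,"yaw": -72},
    {"x": 0,"y": 0,"z": -1.2,"yaw": -81},
    {"x": 0,"y": 0,"z": -1.2,"yaw": -90},
    {"x": 0,"y": 0,"z": -0.6,"yaw": -90},
    {"x": 0,"y": 0,"z": 0,"yaw": -90},
    {"x": 0,"y": 0,"z": 0,"yaw": -90},
  ],
)

```text
clock: 7.3
eef_pos: [0.6021, -0.0079, 0.0632]
tool_rot: [0.67, 0.742, -0.001, -0.001]
ft_force: [-0.3, -0.2, -1.0]
grip_width: 0.0003
grasp_force: 0.0
```

Request:
move_arm(
  motion=[
    {"x": 0,"y": 0,"z": 0.1,"yaw": 0},
    {"x": 0,"y": 0,"z": 0.2,"yaw": 0},
    {"x": 0,"y": 0,"z": 0.2,"yaw": 0},
  ],
)

```text
clock: 7.68
eef_pos: [0.6028, -0.0079, 0.0621]
tool_rot: [0.67, 0.743, 0.0, -0.0]
ft_force: [0.2, -0.6, -0.1]
grip_width: -0.0003
grasp_force: 0.0
```

```bash
python3 - <<'E'
from h import *
f=bot.camera("scene")
o=bot.get_obs();print(o["clock"],o["eef_pos"],o["joint_pos"],o["ft_force"],o["ft_torque"],np.round(o["tau"],2))
o0=cv2.imread("pics/scene0.png")
# carriage-edge comparisons & crop
def crop(i): 
  i=cv2.resize(i[200:240,265:315],(400,320),interpolation=2); return np.clip(255*(i/255.)**.4,0,255).astype(np.uint8)
a,b=crop(f),crop(o0)
for im in (a,b):
  for z in (.062,.071,.079,.09):
    r,c=proj("scene",np.array([.603,-.0077,z]));cv2.circle(im,(int((c-265+.5)*8),int((r-200+.5)*8)),2,(0,0,255),-1)
cv2.imwrite("pics/f.png",np.hstack([a,b]))
E
```

```text
7.725 [ 0.60284357 -0.00794629  0.06216939] [-1.31992997e-02  5.28086513e-01  6.82646949e-02  1.11089460e+00
  3.35126859e-05  1.45428991e+00] [ 0.37947062  0.07129824 -0.14817977] [0.04132983 0.00334936 0.02974331] [  0.   -48.62  23.38  -0.     0.     0.  ]
```

View pics/f.png

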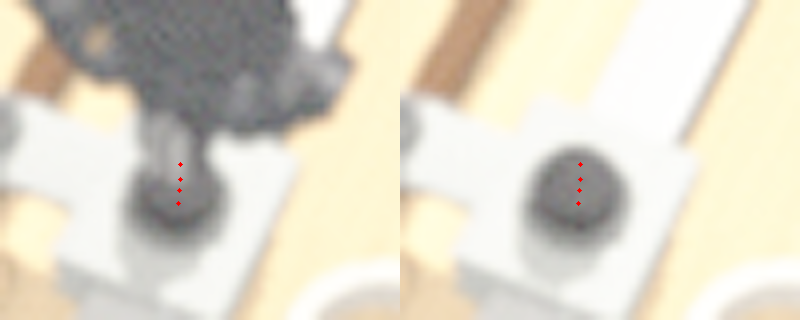

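The tip is over the cap and its lower edge is about level with the cap's top, so I'll keep going in small steps.

Request:
move_arm(
  motion=[
    {"x": 0,"y": 0,"z": 0.1,"yaw": 0},
    {"x": 0,"y": 0,"z": 0.2,"yaw": 0},
    {"x": 0,"y": 0,"z": 0.2,"yaw": 0},
  ],
)

```text
clock: 8.1
eef_pos: [0.6027, -0.0079, 0.06]
tool_rot: [0.67, 0.743, -0.0, -0.0]
ft_force: [0.0, -0.0, 0.8]
grip_width: -0.0
grasp_force: 0.0
```

Request:
move_arm(
  motion=[
    {"x": 0,"y": 0,"z": 0.1,"yaw": 0},
    {"x": 0,"y": 0,"z": 0.2,"yaw": 0},
    {"x": 0,"y": 0,"z": 0.2,"yaw": 0},
  ],
)

```text
clock: 8.48
eef_pos: [0.6027, -0.008, 0.058]
tool_rot: [0.67, 0.743, -0.0, -0.0]
ft_force: [-0.4, -0.1, 0.2]
grip_width: 0.0005
grasp_force: 0.0
```

Request:
move_arm(
  motion=[
    {"x": 0,"y": 0,"z": 0.1,"yaw": 0},
    {"x": 0,"y": 0,"z": 0.2,"yaw": 0},
    {"x": 0,"y": 0,"z": 0.2,"yaw": 0},
  ],
)

```text
clock: 8.85
eef_pos: [0.6027, -0.0079, 0.056]
tool_rot: [0.67, 0.743, -0.0, -0.0]
ft_force: [-0.9, -0.1, -0.7]
grip_width: 0.0008
grasp_force: 0.0
```

```bash
python3 - <<'E'
from h import *
f=bot.camera("scene").mean(2);o0=cv2.imread("pics/scene0.png").mean(2)
cv2.imwrite("pics/raw_g.png",f)
print("TCP px",np.round(proj("scene",bot.get_obs()["eef_pos"]),1),"cap",np.round(proj("scene",np.array([.603,-.0077,.079])),1))
for nm,i in(("now",f),("start",o0)):
  print(nm,"cols 278..304")
  for r in range(212,236): print(r," ".join("%3d"%v for v in i[r,276:304]))
E
```

```text
TCP px [225.9 286.7] cap [222. 287.]
now cols 278..304
212 191 164 160 165 131  81  42  29  36  33  41  41  41  32  36  35  39  51  64  70  61  45  44  56  70  66  58  49
213 223 214 216 214 193 119  59  32  38  36  36  41  34  36  40  37  36  52  60  62  55  47  45  56  63  57  37  40
214 226 223 224 222 212 155  83  41  39  42  44  33  37  36  37  36  39  50  57  61  52  43  48  43  48  45  44  39
215 232 227 223 226 225 181 106  63  71  73  59  40  37  36  35  39  43  47  51  53  48  43  42  32  32  34  39  47
216 236 235 232 231 229 190 116  84  99  96  80  55  32  45  37  37  42  43  40  39  39  29  42  40  46  62  78 100
217 237 236 236 236 232 193 118  93 100  86  86  78  54  38  33  42  68  57  44  42  43  58  70  87  94 135 163 179
218 234 235 235 235 233 193 116  93  99  88  97 102  73  43  38  80 132 121  92  86 104 129 155 169 174 206 214 215
219 234 233 234 236 234 192 127 104 101  90 102 106  76  38  49 115 191 195 177 173 184 206 228 235 234 228 223 218
220 236 233 233 235 231 189 117 104 101  91 104 104  73  47  47 111 194 231 237 235 234 238 239 242 239 232 217 215
2
[... 3960 characters left out ...]
20
231 241 240 236 212 173 167 160 145 140 128 122 119 125 140 184 228 239 243 243 242 219 167 172 209 221 223 220 220
232 238 239 237 222 186 165 163 164 163 158 160 159 160 179 222 241 244 244 244 233 191 161 187 216 222 222 219 220
233 216 229 234 231 205 174 167 168 168 168 170 174 176 204 232 242 242 243 241 217 169 166 200 220 221 221 217 221
234 164 185 208 218 206 190 178 170 171 171 181 195 210 229 238 243 243 242 233 191 153 167 200 217 221 218 218 222
235 143 153 162 174 186 196 194 190 182 200 215 229 236 239 243 242 244 240 220 167 156 177 208 218 221 219 222 234[ WARN:0@1.491] global loadsave.cpp:1063 imwrite_ Unsupported depth image for selected encoder is fallbacked to CV_8U.
```

Pixel values show the finger's lower edge at row 223.8 with its shadow still separate on an unchanged cap, so the tip is still above the button. 4 mm steps are safe given the 8 mm travel.

Request:
move_arm(
  motion=[
    {"x": 0,"y": 0,"z": 0.2,"yaw": 0},
    {"x": 0,"y": 0,"z": 0.4,"yaw": 0},
    {"x": 0,"y": 0,"z": 0.4,"yaw": 0},
  ],
)

```text
clock: 9.28
eef_pos: [0.6025, -0.008, 0.0518]
tool_rot: [0.67, 0.743, -0.0, -0.0]
ft_force: [-0.3, -0.3, 0.5]
grip_width: 0.0002
grasp_force: 0.0
```

Request:
move_arm(
  motion=[
    {"x": 0,"y": 0,"z": 0.15,"yaw": 0},
    {"x": 0,"y": 0,"z": 0.3,"yaw": 0},
    {"x": 0,"y": 0,"z": 0.3,"yaw": 0},
  ],
)

```text
clock: 9.65
eef_pos: [0.6026, -0.0079, 0.0489]
tool_rot: [0.67, 0.743, -0.0, -0.0]
ft_force: [0.0, -0.8, -0.1]
grip_width: -0.0001
grasp_force: 0.0
```

```bash
python3 - <<'E'
from h import *
f=bot.camera("scene").mean(2)
o=bot.get_obs();print(o["clock"],o["eef_pos"],o["ft_force"],o["tau"],proj("scene",o["eef_pos"]))
for r in range(214,234): print(r," ".join("%3d"%v for v in f[r,278:298]))
E
```

```text
9.7 [ 0.60273302 -0.00793066  0.04902131] [-0.74391279  0.73021017  0.47000536] [ 5.21945476e-04 -4.87858665e+01  2.30320197e+01 -8.73541812e-04
  1.02778429e-04  2.88708100e-05] (np.float64(227.05747613118433), np.float64(286.6353614950868))
214 198 191 155  97  45  30  34  39  36  34  36  36  33  38  44  57  58  62  56  42
215 222 221 199 133  66  39  34  40  33  41  39  28  33  40  46  58  63  64  55  49
216 235 232 225 166  93  48  55  54  46  40  29  37  31  41  47  51  55  55  50  45
217 238 237 233 191 110  74  75  73  61  47  43  33  31  38  38  40  49  44  41  37
218 236 237 234 192 120  92  97  80  76  67  50  34  36  41  47  47  41  36  41  44
219 235 234 234 185 116  98 102  91 102  87  58  34  33  55  97  96  74  67  82 103
220 236 235 228 175 104  99 104  88 103 103  70  40  37  77 137 159 151 158 168 188
221 234 235 218 150  92  99  97  83  98 100  75  40  37  74 136 190 217 229 233 235
222 235 230 188 118  75  94  95  87 107 104  68  44  44  58 107 166 223 236 239 240
223 235 223 171  97  60  81  77  82 101  99  69  43  44  54  76 139 214 237 240 239
224 235 208 150  83  45  44  50  68  93  87  62  47  47  47  70 131 202 235 239 239
225 233 194 122  65  32  27  27  38  54  47  43  40  43  48  81 129 198 232 239 239
226 234 190 119  70  51  28  27  19  30  33  31  27  35  51  87 142 211 236 240 240
227 233 196 131  81  58  44  31  27  27  25  26  27  44  74 109 165 222 239 240 236
228 233 198 143 105  80  62  44  37  20  34  36  45  70  90 125 192 230 240 239 228
229 234 200 157 132 106  83  66  57  53  52  64  70  92 112 150 213 236 241 235 211
230 232 201 164 153 134 115  98  82  80  78  83  92 123 157 196 229 238 239 227 182
231 232 199 166 158 156 140 130 122 116 113 117 134 174 218 233 238 239 234 211 161
232 232 201 166 156 157 154 155 151 153 153 153 174 215 236 238 239 239 228 183 154
233 217 189 161 157 158 155 163 160 159 162 173 193 224 236 237 238 235 207 161 157
```

Request:
move_arm(
  motion=[
    {"x": 0,"y": 0,"z": 0.2,"yaw": 0},
    {"x": 0,"y": 0,"z": 0.4,"yaw": 0},
    {"x": 0,"y": 0,"z": 0.4,"yaw": 0},
  ],
)

```text
clock: 10.07
eef_pos: [0.603, -0.0079, 0.0458]
tool_rot: [0.67, 0.743, 0.0, 0.0]
ft_force: [-1.3, 0.1, 5.5]
grip_width: 0.0
grasp_force: 2.7
```

Contact: 5.5 N at a reported z of about 0.046. Now I'll press through.

Request:
move_arm(
  motion=[
    {"x": 0,"y": 0,"z": 0.2,"yaw": 0},
    {"x": 0,"y": 0,"z": 0.4,"yaw": 0},
    {"x": 0,"y": 0,"z": 0.6,"yaw": 0},
    {"x": 0,"y": 0,"z": 0.8,"yaw": 0},
    {"x": 0,"y": 0,"z": 0.8,"yaw": 0},
    {"x": 0,"y": 0,"z": 0.8,"yaw": 0},
  ],
)

```text
clock: 10.82
eef_pos: [0.603, -0.0079, 0.0387]
tool_rot: [0.67, 0.743, 0.0, 0.0]
ft_force: [-3.6, 0.4, 8.8]
grip_width: 0.0001
grasp_force: 4.3
```

Request:
move_arm(
  motion=[
    {"x": 0,"y": 0,"z": 0.15,"yaw": 0},
    {"x": 0,"y": 0,"z": 0.25,"yaw": 0},
    {"x": 0,"y": 0,"z": 0.25,"yaw": 0},
    {"x": 0,"y": 0,"z": 0.25,"yaw": 0},
  ],
)

```text
clock: 11.32
eef_pos: [0.6031, -0.0079, 0.0378]
tool_rot: [0.67, 0.743, 0.001, 0.001]
ft_force: [-6.1, -0.5, 14.6]
grip_width: -0.0
grasp_force: 7.9
```

Bottomed at 14.6 N. Now I'll slide along the rail.

Request:
move_arm(
  motion=[
    {"x": 0.2,"y": 0,"z": 0,"yaw": 0},
    {"x": 0.6,"y": 0,"z": 0,"yaw": 0},
    {"x": 1.2,"y": 0,"z": 0,"yaw": 0},
    {"x": 1.8,"y": 0,"z": 0,"yaw": 0},
    {"x": 2.4,"y": 0,"z": 0,"yaw": 0},
    {"x": 3,"y": 0,"z": 0,"yaw": 0},
    {"x": 3.4,"y": 0,"z": 0,"yaw": 0},
    {"x": 3.6,"y": 0,"z": 0,"yaw": 0},
    {"x": 3.6,"y": 0,"z": 0,"yaw": 0},
  ],
)

```text
clock: 12.45
eef_pos: [0.5995, 0.0277, 0.0377]
tool_rot: [0.67, 0.743, 0.001, 0.001]
ft_force: [-5.1, -1.2, 15.3]
grip_width: 0.0
grasp_force: 8.0
```

```bash
python3 - <<'E'
from h import *
f=bot.camera("scene");o0=cv2.imread("pics/scene0.png")
o=bot.get_obs();print(o["clock"],o["eef_pos"],o["ft_force"])
a,b=[cv2.resize(i[150:260,240:340],(400,440),interpolation=2) for i in(f,o0)]
cv2.imwrite("pics/h.png",np.hstack([a,b]))
E
```

```text
12.5 [0.59946502 0.02762977 0.03776508] [-6.18276452 -1.32577915 16.52606073]
```

View pics/h.png

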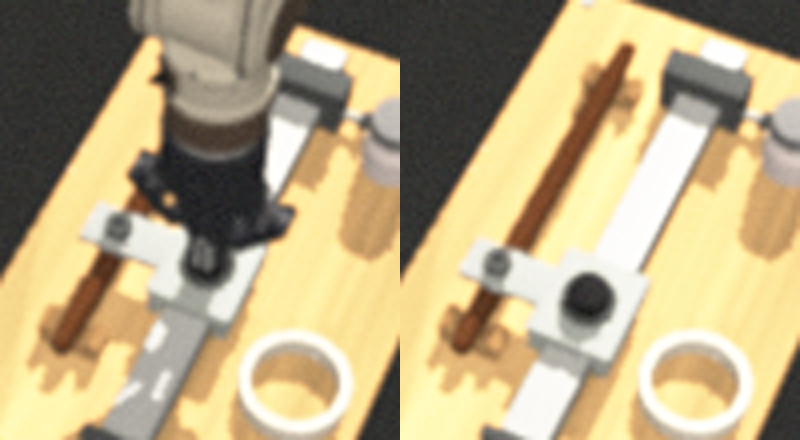

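The carriage slides with the finger, with a drag of 1.2 N. Next, the bulk of the remaining 14.2 cm.

Request:
move_arm(
  motion=[
    {"x": 0.4,"y": 0,"z": 0,"yaw": 0},
    {"x": 1,"y": 0,"z": 0,"yaw": 0},
    {"x": 1.8,"y": 0,"z": 0,"yaw": 0},
    {"x": 2.6,"y": 0,"z": 0,"yaw": 0},
    {"x": 3.4,"y": 0,"z": 0,"yaw": 0},
    {"x": 4.2,"y": 0,"z": 0,"yaw": 0},
    {"x": 5,"y": 0,"z": 0,"yaw": 0},
    {"x": 5.8,"y": 0,"z": 0,"yaw": 0},
    {"x": 6.6,"y": 0,"z": 0,"yaw": 0},
    {"x": 7.4,"y": 0,"z": 0,"yaw": 0},
    {"x": 8.2,"y": 0,"z": 0,"yaw": 0},
    {"x": 9,"y": 0,"z": 0,"yaw": 0},
    {"x": 9.8,"y": 0,"z": 0,"yaw": 0},
    {"x": 10.6,"y": 0,"z": 0,"yaw": 0},
    {"x": 11.4,"y": 0,"z": 0,"yaw": 0},
    {"x": 12.2,"y": 0,"z": 0,"yaw": 0},
    {"x": 12.8,"y": 0,"z": 0,"yaw": 0},
    {"x": 13.1,"y": 0,"z": 0,"yaw": 0},
    {"x": 13.2,"y": 0,"z": 0,"yaw": 0},
    {"x": 13.2,"y": 0,"z": 0,"yaw": 0},
  ],
)

```text
clock: 15.0
eef_pos: [0.5858, 0.1595, 0.0378]
tool_rot: [0.67, 0.743, 0.001, 0.001]
ft_force: [-6.0, -0.9, 16.4]
grip_width: -0.0
grasp_force: 7.8
```

Now creep into the stop, watching the y force.

Request:
move_arm(
  motion=[
    {"x": 0.2,"y": 0,"z": 0,"yaw": 0},
    {"x": 0.4,"y": 0,"z": 0,"yaw": 0},
    {"x": 0.6,"y": 0,"z": 0,"yaw": 0},
    {"x": 0.8,"y": 0,"z": 0,"yaw": 0},
    {"x": 0.9,"y": 0,"z": 0,"yaw": 0},
    {"x": 0.9,"y": 0,"z": 0,"yaw": 0},
  ],
)

```text
clock: 15.75
eef_pos: [0.5848, 0.1684, 0.0378]
tool_rot: [0.67, 0.743, 0.001, 0.001]
ft_force: [-5.1, -2.1, 15.4]
grip_width: -0.0001
grasp_force: 7.8
```

Request:
move_arm(
  motion=[
    {"x": 0.1,"y": 0,"z": 0,"yaw": 0},
    {"x": 0.2,"y": 0,"z": 0,"yaw": 0},
    {"x": 0.3,"y": 0,"z": 0,"yaw": 0},
    {"x": 0.3,"y": 0,"z": 0,"yaw": 0},
  ],
)

```text
clock: 16.25
eef_pos: [0.5845, 0.1713, 0.0378]
tool_rot: [0.67, 0.743, 0.001, 0.001]
ft_force: [-6.1, -1.2, 16.1]
grip_width: -0.0002
grasp_force: 7.8
```

Request:
move_arm(
  motion=[
    {"x": 0.1,"y": 0,"z": 0,"yaw": 0},
    {"x": 0.2,"y": 0,"z": 0,"yaw": 0},
    {"x": 0.3,"y": 0,"z": 0,"yaw": 0},
    {"x": 0.3,"y": 0,"z": 0,"yaw": 0},
  ],
)

```text
clock: 16.75
eef_pos: [0.5846, 0.1714, 0.0378]
tool_rot: [0.67, 0.742, -0.001, 0.002]
ft_force: [-5.4, -8.0, 16.6]
grip_width: -0.0002
grasp_force: 8.3
```

Position has stalled with 8 N on the stop, so the carriage is fully home. I'll release straight up, slowly at first.

Request:
move_arm(
  motion=[
    {"x": 0,"y": 0,"z": -0.2,"yaw": 0},
    {"x": 0,"y": 0,"z": -0.4,"yaw": 0},
    {"x": 0,"y": 0,"z": -0.6,"yaw": 0},
    {"x": 0,"y": 0,"z": -0.9,"yaw": 0},
    {"x": 0,"y": 0,"z": -1.2,"yaw": 0},
    {"x": 0,"y": 0,"z": -2,"yaw": 0},
    {"x": 0,"y": 0,"z": -4,"yaw": 0},
    {"x": 0,"y": 0,"z": -7,"yaw": 0},
    {"x": 0,"y": 0,"z": -11,"yaw": 0},
    {"x": -4,"y": 0,"z": -14,"yaw": 0},
    {"x": -9,"y": -4,"z": -16,"yaw": 0},
    {"x": -14,"y": -8,"z": -16,"yaw": 0},
    {"x": -19,"y": -13,"z": -16,"yaw": 0},
    {"x": -24,"y": -18,"z": -16,"yaw": 0},
    {"x": -29,"y": -22,"z": -16,"yaw": 0},
    {"x": -34,"y": -22,"z": -16,"yaw": 0},
    {"x": -34,"y": -22,"z": -16,"yaw": 0},
    {"x": -34,"y": -22,"z": -16,"yaw": 0},
  ],
)

```text
clock: 19.0
eef_pos: [0.4002, -0.1869, 0.1946]
tool_rot: [0.67, 0.742, 0.0, -0.0]
ft_force: [0.8, 0.0, 0.0]
grip_width: 0.0
grasp_force: 0.0
```

```bash
python3 - <<'E'
from h import *
f=bot.camera("top");s=bot.camera("scene")
o=bot.get_obs();print(o["clock"],o["eef_pos"],o["ft_force"])
for c in ("top","scene"):
  for n,z in(("lock_button",.077),("stop_face",.068),("rung",.045),("tape",.03),("jar",.07)):
    for r in bot.cut_out(c,n)[:2]: print(c,n,round(r["score"],2),np.round(r["centre"],1),r["mask"].sum(),ray(c,r["centre"],z).round(3))
g=f.mean(2);
for r in range(196,218): print(r," ".join("%3d"%v for v in g[r,218:254]))
E
```

```text
19.1 [ 0.40047214 -0.18564699  0.19450494] [ 0.07751636 -0.01731444 -0.870054  ]
top lock_button 0.49 [207.5 239. ] 46 [0.588 0.171 0.077]
top stop_face 0.46 [208.5 222.3] 172 [0.584 0.229 0.068]
top rung 0.8 [228.4 270. ] 518 [0.521 0.065 0.045]
top tape 0.51 [187.1 299.7] 131 [ 0.669 -0.035  0.03 ]
top tape 0.23 [208.3 223.3] 203 [0.589 0.231 0.03 ]
top jar 0.67 [182.1 230.3] 198 [0.676 0.204 0.07 ]
scene lock_button 0.63 [180.6 313.7] 80 [0.598 0.168 0.077]
scene stop_face 0.57 [168.8 318.5] 220 [0.586 0.224 0.068]
scene rung 0.71 [203.2 270. ] 537 [0.514 0.041 0.045]
scene rung 0.27 [357.2 138.4] 1277 [ 0.473 -0.525  0.045]
scene tape 0.85 [238.3 312.2] 417 [0.683 0.008 0.03 ]
scene jar 0.51 [184.9 338.5] 323 [0.671 0.199 0.07 ]
196 211 211 209 173 146 135 113 117 146 157 158 157 158 173 198 209 211 213 212 213 213 214 212 213 212 212 213 213 213 213 215 214 214 215 214 213
197 214 214 211 192 189 208 171 174 187 173 160 158 168 200 211 215 214 213 212 208 208 209 209 208 207 209 210 208 211 212 209 210 210 209 208 209
198 213 211 212 205 212 225 193 198 201 180 161 152 173 203 2
[... 2198 characters left out ...]
 104 149 176 214 224 225 219 184 136 102  82  71  71  76  89 108 139 172 211 226 230 229 230 221 168 149 149
214 235 203 143 118 117 113 116 112 108 105 141 174 213 226 227 225 215 183 159 132 122 124 132 139 158 200 220 229 231 231 231 231 225 161 132 132
215 232 208 147 119 114 111 112 115 110 105 132 160 196 222 229 228 226 222 214 187 182 192 205 211 215 227 231 231 229 231 231 234 227 169 143 146
216 192 165 130 114 117 114 113 116 112 108 124 156 183 221 228 229 228 229 227 223 221 223 228 227 229 229 232 232 231 231 230 233 227 173 152 160
217 161 144 123 115 115 114 112 116 111 107 120 152 180 220 228 228 229 227 227 228 227 229 229 229 228 229 228 226 225 225 225 226 219 169 152 160
```

The button is back at y≈0.170, and 40 mm ahead of it the carriage nose meets the stop face. The tape, jar and rung have not moved noticeably, and the arm is clear.

```bash
python3 -c "
from h import *
print(bot.job_done())"
```

```text
the job is handed in; nothing more can be done
None
```

The job is handed in at about 19 s: I held the button down, slid the carriage until it stalled against the stop block (8 N), then released it and moved the arm clear; I didn't directly confirm that the button sprang up.

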